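# Tip the tip box onto its base and park it

### The arm

A 6-joint arm with a two-finger parallel gripper is mounted at the origin on the work surface. World frame = base frame: x ahead of the robot, y to its left, z up, the work surface at z = 0. Lengths are in m, angles in degrees, forces in N, time in s.
With the tool pointing down it reaches from about 0.25 to 0.725 m from the base axis. Payload 9.7 kg.
Tool frame: the origin (TCP) lies between the finger pads; the fingertips stand 22 mm ahead of it and the grasp point (between the pads) lies 3 mm ahead of it; z points along the fingers, y is the line along which they close (so a half turn about z gives the same grasp; the last joint's range is limited). The gripper opens to 85 mm and grips with 20 to 120 N. Pads are 22 mm wide; open, the fingers measure 114 mm over their backs; the gripper's body (76 mm by 85 mm) begins 54 mm behind the grasp point. The pads swing forward as they close: fully open they stand 13 mm farther back than shut.
Start: joints at [74.37, 4.979, 10.078, 95.1, 0, 90], TCP at [0.148, 0.53, 0.228] pointing down, gripper open.
Joint ranges: [-179.16, 179.16], [-48.56, 103.87], [-65.8, 70.77], [-126.05, 130.52], [-82.76, 87.17], [-180, 180]. Speed limits (degrees/s): [127.2, 127.2, 147.25, 180, 180, 180].

### API

Orientations are given as [roll, pitch, yaw] about the fixed x, y, z axes, in that order (R = Rz(yaw) Ry(pitch) Rx(roll)).
In Python, from workcell import bot, viewer, finder gives the robot as it stands.
- The arm moves only by the tool move_arm, never from a script. Its arguments are lists of equal length, an entry for each row: "offset": the shift along the tool's x, y, z in cm, a list of three; "twist": the turn, a rotation vector about the tool's x, y, z in rad, a list of three; "grip": the opening, from 0 (shut) to 1 (fully open). In form: {"offset": [[x, y, z], ...], "twist": [[ax, ay, az], ...], "grip": [grip, ...]}. A call has 1 to 5 rows; each row shifts and turns the commanded pose from where the row before left it, along the tool's axes as they then stand; what a row does not reach is not made up. A row lasts 1/10 s, in which the tool goes at most 50 mm and 8.59 degrees, less where a joint would pass 70% of its speed; a pose out of reach is approached as far as the arm can. A call is refused whole if a number of a shift passes 5 or a number of a turn 0.15, either way. A call with a gripper value outside its range is refused whole. The fingers move at their own pace and stop on an object; "force" is the grip in N (left out, the last holds). Time passes only in rows, so rows that do not move let the fingers close. It gives the time, the measured TCP pose, the force, the opening and the grip force at its end, in the units of the state.
- bot.get_obs(): the state, without advancing time (a new reading comes with each control period).
- viewer.camera(name): name is "scene" or "top" or "wrist"; returns a dict with "color" (384x512x3 uint8, red, green, blue), "depth" (384x512 float32, m along the optical axis (not along the pixel's ray), 0 where there is no reading), "vfov" (degrees; the focal length in pixels is half the picture's height over the tangent of half this angle, whatever the lens; pixels are square), "cx", "cy" (the principal point, pixels), "k1" (the pictures are not rectified: a ray, as slopes to the right and down, at radius r is drawn at 1 + k1 r^2 times it, then the intrinsics apply), "position" and "attitude" of the camera in the world; the wrist camera has in their place "tool_from_camera" (4x4, takes a point from camera to tool coordinates, whose origin is the TCP and whose axes are the flange's). Camera axes: x right, y down, z forward; pixel columns grow to the right and rows downward; lengths in m; the calibration is good to about 2 mm. A picture is of the moment at which its call begins: read the wrist's pose just before it.
- bot.job_done(): hands the job in; it is judged then, once.
Trained networks look in a picture, given as the dict that the camera call returned (one of the last four; its "shot" number tells which), for a name from the list of things; names that differ only in an ending like _2 or _b are one class to them, and where a whole thing is asked for, a point or a joint stands for the part that bears it (a point fixed in the world has none). Each returns a list of dicts, best first, with "p" (0 to 1); they miss things now and then, are a little off and sometimes report something else, mostly with a low value. They report only what shows in the picture. A call takes as long as a camera call. They do not tell look-alikes from the thing itself.
- finder.boxes_of(picture, thing): "position" ([column, row] in pixels, amid what is visible of it).
- finder.pinpoint(picture, thing): "position" ([column, row] in pixels: a listed point, or the origin of a listed thing).
The state is a dict: "time": time; "q": joint angles; "qd": joint speeds; "joint_efforts": joint torques, N m; "ee_pos": TCP position; "tcp_rot": TCP orientation; "wrist_force": force on the tool from outside, world axes, zero at the start; "torque": the same for the moment, N m; "opening": finger opening in m; "grasp_force": force on a finger pad.
Only numpy, scipy, OpenCV 4.12 (cv2) and the standard library are available. Lean on these libraries where they do the work, as an engineer would, in place of code of your own. Each camera call takes 0.05 s, during which the arm holds its last target. There are 200 camera calls.

### The job

The blue tip box with the white lid has been left standing on one end in front of its parking bay. Push it over so that it falls towards the bay and lies on its blue base with the white lid up, then push it along the bench into the bay until its leading end sits flush against the back stop. Do it by pushing, never lifting the box off the bench, and leave the other things on the bench where they are.

Things in the scene. Friction and masses are not known exactly. Their poses are not given: they have to be found in the camera images.
- tip_box: The box to move: loose rigid block 125 long, 86 wide, 72 thick (42 blue base, 30 white lid), 0.15 to 0.31 kg, standing on one end, 125 high. Origin: centre of the end it stands on at the start. z: along the 125 length (up at the start). x: out of the blue underside (level, roughly towards the bay, at the start; down once it lies on its base). y: across the width.
- tip_box_edge (a point): Middle of the edge between the blue underside and the end it stands on: 36 mm along the box's x from its origin. The box tips over this edge, which stays on the bench.
- tip_box_lid (a point): Centre of the white lid's outer face, on the side away from the bay at the start (62 mm up then; 72 mm up once the box lies on its base). Pushed high on this face the box tips rather than slides, passes its balance at about 30 degrees and falls the rest by itself.
- tip_box_nose (a point): Centre of the end of the tip box that is on top at the start (grey latch mark); this end enters the bay first.
- bay: Fixed bay: green floor mark, back stop 140 wide, 45 high; side rails 25 high, 60 long, 112 apart, then flared guides: mouth about 145 wide, 92 deep in all. Origin: on the bench, middle of the stop's face. x: level, into the stop (the way the box goes home); y across; z up. At the start the box stands 270 to 320 mm out from the stop, up to 25 off the centre line, turned up to 0.25 rad.
- rack: Bystander to leave alone: orange tube rack with capped tubes, 100 x 210 x 102 high (mm); origin at the centre of its underside.
- sharps: Bystander to leave alone: yellow sharps tub with red lid, 104 across, 130 high (mm); origin at the centre of its underside.
- amber: Bystander to leave alone: amber reagent bottle, 68 across, 150 high (mm); origin at the centre of its underside.
- beaker: Bystander to leave alone: glass beaker, 72 across, 90 high (mm); origin at the centre of its underside.
- jar: Bystander to leave alone: white jar with blue cap, 72 across, 75 high (mm); origin at the centre of its underside.
- parked_box: Bystander to leave alone: another tip box, grey base and yellow lid, lying flat, 125 x 86 x 72 high (mm); origin at the centre of its underside.
- pipette: Bystander to leave alone: grey and white hand pipette lying flat, about 225 long, 22 high (mm); origin at the centre of its underside, at the foot of its middle.
Mind the look-alikes: they are no part of the job. Of the things that look like the bay, the smaller one is meant. Leave any pink look-alike of the tip_box alone.

How it is judged:
By the outcome, as a careful person would: the job done as asked, in the order asked, and still so for the second after the job is handed in, with the robot touching nothing.
It also fails if it takes over 64 s, if anything falls off the work surface, if the arm or the gripper's body presses on something with over 40 N, if the wrist force passes 120 N, or if a joint passes its speed limit or range.

## Working session

There is one attempt and no reset: what is moved stays moved. The work goes in short steps, Python scripts to look and compute and a tool call to move; the robot and the scene stay as the last step left them, time stands still between calls to the robot, and variables do not carry over. Pictures are saved under pics/ and viewed, at most 10 in all, crops included, and the job is handed in when it is done.

Besides the shell and the picture viewer there is one more tool, called after "Call:" in YAML: its name, and indented under it one key for each argument. move_arm: Moves the arm, as the interface text tells. Its arguments: {"type":"object","properties":{"offset":{"type":"array","items":{"type":"array","items":{"type":"number"}}},"twist":{"type":"array","items":{"type":"array","items":{"type":"number"}}},"grip":{"type":"array","items":{"type":"number"}},"force":{"type":"number"}},"required":["offset","twist","grip"]}

```bash
mkdir -p pics; cat > h.py <<'E'
import numpy as np, cv2
from scipy.spatial.transform import Rotation as R
from workcell import bot, viewer, finder
def K(p):
    f=192/np.tan(np.radians(p['vfov'])/2); return np.array([[f,0,p['cx']],[0,f,p['cy']],[0,0,1.]]),np.array([p['k1'],0,0,0.])
def pose(p):
    a=np.array(p['attitude']); 
    if a.shape==(3,3): return a,np.array(p['position'])
    if a.shape==(4,): return R.from_quat(a).as_matrix(),np.array(p['position'])
    return R.from_euler('xyz',a,degrees=True).as_matrix(),np.array(p['position'])
def rays(p,uv):
    k,d=K(p); n=cv2.undistortPoints(np.array(uv,float).reshape(-1,1,2),k,d).reshape(-1,2)
    return np.c_[n,np.ones(len(n))]
def atz(p,uv,z):
    Rm,t=pose(p); r=rays(p,uv)@Rm.T; return t+r*((z-t[2])/r[:,2])[:,None]
def dep(p,uv):
    Rm,t=pose(p); uv=np.array(uv).reshape(-1,2); d=p['depth'][uv[:,1].astype(int),uv[:,0].astype(int)]
    return t+(rays(p,uv)*d[:,None])@Rm.T
def proj(p,X):
    Rm,t=pose(p); k,d=K(p); c=(np.array(X,float).reshape(-1,3)-t)@Rm
    return cv2.projectPoints(c,np.zeros(3),np.zeros(3),k,d)[0].reshape(-1,2)
def save(p,n): cv2.imwrite('pics/'+n,p['color'][:,:,::-1])
E
python3 - <<'E'
from h import *
ps={}
for n in('scene','top'):
    p=viewer.camera(n); ps[n]=p; print(n,p['vfov'],p['cx'],p['cy'],p['k1'],p['position'],p['attitude'])
    for th in['tip_box','bay','rack','sharps','amber','beaker','jar','parked_box','pipette']:
        print(th,[(np.round(d['position']).tolist(),round(d['p'],2)) for d in finder.boxes_of(p,th)[:4]])
    for th in ['tip_box_edge','tip_box_lid','tip_box_nose','bay']:
        print('pt',th,[(np.round(d['position'],1).tolist(),round(d['p'],2)) for d in finder.pinpoint(p,th)[:3]])
im=np.vstack([cv2.resize(ps[n]['color'],(400,300)) for n in ps])
cv2.imwrite('pics/a.png',np.ascontiguousarray(im[:,:,::-1]))
save(ps['scene'],'s0.png');save(ps['top'],'t0.png')
import pickle;pickle.dump(ps,open('p0.pkl','wb'))
print(bot.get_obs())
E
```

```text
scene 42.1964722694875 251.43746903093844 196.6615872955524 -0.17755315738439229 [1.36890869 0.92123831 1.31305911] [-134.88212847   -0.91341244  138.89972808]
tip_box [([214.0, 161.0], 0.71), ([190.0, 132.0], 0.66), ([247.0, 197.0], 0.58)]
bay [([339.0, 211.0], 0.78), ([291.0, 249.0], 0.68)]
rack [([190.0, 133.0], 0.95)]
sharps [([159.0, 160.0], 0.93), ([170.0, 199.0], 0.42)]
amber [([313.0, 298.0], 0.64), ([257.0, 140.0], 0.26)]
beaker [([167.0, 200.0], 0.88)]
jar [([260.0, 291.0], 0.81)]
parked_box [([373.0, 284.0], 0.89), ([262.0, 291.0], 0.64), ([246.0, 196.0], 0.36)]
pipette [([258.0, 139.0], 0.59)]
pt tip_box_edge [([249.5, 212.0], 0.65)]
pt tip_box_lid [([235.7, 185.5], 0.72), ([220.3, 164.3], 0.56)]
pt tip_box_nose [([246.7, 180.0], 0.92), ([215.5, 146.9], 0.78)]
pt bay [([296.9, 256.6], 0.93), ([346.6, 219.3], 0.79), ([370.8, 292.4], 0.62)]
top 53.38262252343249 261.6972869564613 188.9100349940583 0.04516320184487725 [0.28169854 0.03147843 1.23090248] [-1.67185227e+02  4.31332032e-02 -8.82390436e+01]
tip_box [([284.0, 190.0], 0.96), ([358.0, 203.0], 0.67), ([424.0, 223.0], 
[... 519 characters left out ...]
9.2], 0.89), ([196.7, 186.1], 0.6)]
{'time': 1.4, 'q': array([7.43701865e+01, 4.98074212e+00, 1.00798493e+01, 9.51014545e+01,
       8.63652764e-04, 8.99987638e+01]), 'qd': array([-0.0327068 , -0.05369125, -0.05324817, -0.01314834,  0.03764005,
       -0.06654651]), 'joint_efforts': array([ 6.87147221e-04, -5.20099676e+01,  4.64855790e+01,  1.79852308e-03,
        1.83055380e-05, -6.81873416e-06]), 'ee_pos': array([0.14817573, 0.52965779, 0.22758112]), 'tcp_rot': array([-1.79997653e+02, -8.63703408e-04,  1.64371423e+02]), 'wrist_force': array([ 0.75693141,  0.78751318, -0.28644545]), 'torque': array([ 0.0556121 , -0.00148638,  0.00629374]), 'grasp_force': 0.0, 'opening': 0.08550547980589676}
```

View pics/s0.png

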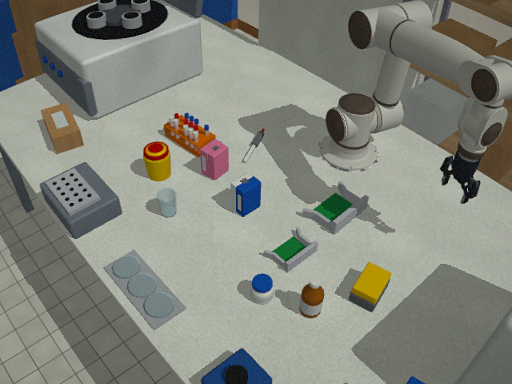

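View pics/t0.png

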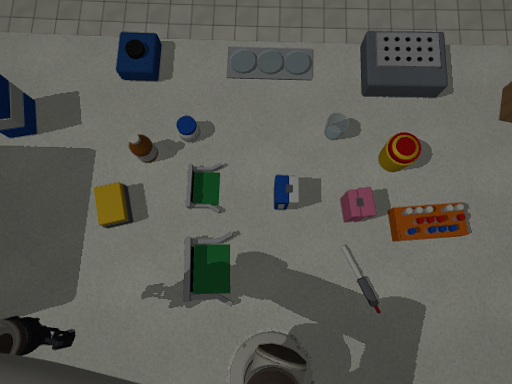

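Scene: blue tip box at (247,197), pink look-alike at (214,160); small bay at (291,249), larger look-alike at (338,207). Top: blue box (286,192), pink (358,203), small bay (203,187), large bay (210,267). I choose the blue box and the small bay. I'll measure both from depth.

```bash
python3 - <<'E'
from h import *
import pickle;ps=pickle.load(open('p0.pkl','rb'))
t,s=ps['top'],ps['scene']
for uv_t,uv_s,z in [((191,186),(296.9,256.6),0),((287.4,188.3),(246.7,180),.125),((271.6,198.6),(249.5,212),0)]:
    print(atz(t,[uv_t],z).round(3),atz(s,[uv_s],z).round(3))
def cloud(p):
    v,u=np.mgrid[0:384,0:512]; uv=np.c_[u.ravel(),v.ravel()]; X=dep(p,uv); ok=p['depth'].ravel()>0
    return X[ok],p['color'].reshape(-1,3)[ok].astype(int)
for n,p in ps.items():
    X,c=cloud(p)
    print(n,'bench z',np.median(X[(abs(X[:,0]-.35)<.1)&(abs(X[:,1])<.1)][:,2]))
    # box top
    m=(X[:,2]>.115)&(X[:,2]<.14)&(abs(X[:,0]-.41)<.1)&(abs(X[:,1]+.03)<.1)
    if m.sum()>10:
        r=cv2.minAreaRect(X[m,:2].astype(np.float32)*1000);print(n,'boxtop',m.sum(),X[m].mean(0).round(3),r)
        bl=m&(c[:,2]>c[:,0]*1.6); wh=m&(c[:,0]>c[:,2]*.7)
        print('blue',X[bl].mean(0).round(3),bl.sum(),'white',X[wh].mean(0).round(3),wh.sum())
    g=(c[:,1]>c[:,0]*1.8)&(c[:,1]>c[:,2]*1.5)&(abs(X[:,2])<.02)&(X[:,0]>.35)
    if g.sum()>10: print('green',g.sum(),X[g].mean(0).round(3),cv2.minAreaRect(X[g,:2].astype(np.float32)*1000))
    st=(X[:,2]>.036)&(X[:,2]<.055)&(X[:,0]>.3)&(X[:,0]<.52)&(X[:,1]>.1)&(X[:,1]<.27)
    if st.sum()>5: print('stop',st.sum(),cv2.minAreaRect(X[st,:2].astype(np.float32)*1000))
    for nm,uv in dict(top=[(358,203),(333,122),(188,132),(143,147)],scene=[(214,150),(167,195),(262,285),(313,290)])[n] and [(n,dict(top=[(358,203),(333,122),(188,132),(143,147)],scene=[(214,150),(167,195),(262,285),(313,290)])[n])]: print(dep(p,uv).round(3).tolist())
E
```

```text
[[0.564 0.275 0.   ]] [[0.557 0.254 0.   ]]
[[ 0.537 -0.036  0.125]] [[ 0.529 -0.038  0.125]]
[[0.53  0.007 0.   ]] [[ 0.543 -0.004  0.   ]]
scene bench z 0.0016098363283185702
scene boxtop 55 [ 0.503 -0.029  0.124] ((503.47296142578125, -33.654476165771484), (12.602273941040039, 70.26253509521484), 2.847963571548462)
blue [ 0.503 -0.016  0.124] 33 white [ 0.504 -0.051  0.124] 20
green 406 [0.548 0.212 0.002] ((475.3536682128906, 198.98080444335938), (263.7104187011719, 76.377685546875), 10.124451637268066)
stop 92 ((397.78240966796875, 252.82176208496094), (177.18995666503906, 170.35430908203125), 51.235069274902344)
[[0.518, -0.238, 0.129], [0.751, -0.219, 0.057], [0.761, 0.303, 0.077], [0.686, 0.436, 0.126]]
top bench z -0.0010934024100505146
top boxtop 116 [ 0.503 -0.034  0.122] ((503.5708923339844, -34.35842514038086), (14.538474082946777, 68.49049377441406), 2.3726043701171875)
blue [ 0.502 -0.019  0.123] 70 white [ 0.504 -0.055  0.121] 46
green 1071 [ 0.508  0.217 -0.001] ((482.44189453125, 206.37286376953125), (271.45355224609375, 111.9596939086914), 5.4886016845703125)
stop 69 ((400.1878967285156, 251.70651245117188), (174.3410186767578, 164.54393005371094), 50.93133544921875)
[[0.499, -0.244, 0.124], [0.795, -0.192, 0.022], [0.726, 0.283, 0.071], [0.659, 0.41, 0.105]]
```

```bash
python3 - <<'E'
from h import *
import pickle;ps=pickle.load(open('p0.pkl','rb'))
def cloud(p):
    v,u=np.mgrid[0:384,0:512]; uv=np.c_[u.ravel(),v.ravel()]; X=dep(p,uv); ok=p['depth'].ravel()>0
    return X[ok],p['color'].reshape(-1,3)[ok].astype(int)
def rect(q): return [np.round(a,1).tolist() if not np.isscalar(a) else round(a,1) for a in cv2.minAreaRect(q[:,:2].astype(np.float32)*1000)]
for n,p in ps.items():
    X,c=cloud(p); near=(abs(X[:,0]-.535)<.09)&(abs(X[:,1]+.035)<.09)
    m=near&(X[:,2]>.117)&(X[:,2]<.135)
    print(n,'top',m.sum(),X[m].mean(0).round(4),rect(X[m]))
    bl=m&(c[:,2]>c[:,0]*1.8);wh=m&(c[:,0]>c[:,2]*.75)
    for k in(bl,wh): print('  ',k.sum(),X[k].mean(0).round(4),rect(X[k]))
    g=(c[:,1]>c[:,0]*1.8)&(c[:,1]>c[:,2]*1.5)&(abs(X[:,2])<.015)&(X[:,0]>.48)&(X[:,1]>.1)
    print('green',g.sum(),rect(X[g]))
    B=(X[:,0]>.46)&(X[:,0]<.67)&(X[:,1]>.1)&(X[:,1]<.32)
    st=B&(X[:,2]>.037)&(X[:,2]<.055); print('stop',st.sum(),rect(X[st]),np.percentile(X[st,2],[5,50,95]).round(3))
    ra=B&(X[:,2]>.018)&(X[:,2]<.032)
    q=X[ra]; print('rails', [rect(q[k]) for k in((q[:,0]>.56)&(q[:,1]<.24),(q[:,0]<.56)&(q[:,1]<.24)) if k.sum()>3])
E
```

```text
scene top 370 [ 0.5415 -0.0304  0.125 ] [[541.5, -32.4], [88.7, 75.1], 3.1]
   216 [ 0.5422 -0.0152  0.125 ] [[540.6, -16.2], [89.0, 43.1], 1.5]
   143 [ 0.5419 -0.0532  0.1248] [[533.0, -50.9], [52.3, 96.8], 69.7]
green 394 [[553.6, 212.6], [102.4, 65.7], 1.1]
stop 182 [[560.8, 275.3], [143.1, 20.4], 2.0] [0.039 0.045 0.051]
rails [[[625.2, 206.5], [22.0, 63.6], 15.7], [[494.3, 207.2], [66.5, 17.4], 74.2]]
top top 649 [ 0.5369 -0.033   0.1232] [[537.2, -33.8], [83.3, 69.4], 0.9]
   361 [ 0.5355 -0.0177  0.1238] [[537.0, -18.9], [83.3, 39.1], 1.4]
   281 [ 0.5378 -0.0528  0.1224] [[537.5, -33.6], [80.8, 69.5], 0.5]
green 792 [[559.5, 225.5], [109.3, 84.7], 0.8]
stop 204 [[558.7, 274.1], [137.5, 16.1], 1.1] [0.038 0.043 0.048]
rails [[[627.0, 207.9], [17.6, 63.9], 13.6], [[493.3, 207.3], [66.2, 15.1], 75.9]]
```

```bash
cat > plan.py <<'E'
from h import *
def plan(tgt,yaw,n,cur=None):
    o=bot.get_obs(); p=np.array(o['ee_pos']); r=R.from_euler('xyz',o['tcp_rot'],degrees=True)
    rt=R.from_euler('xyz',[180,0,yaw],degrees=True); rv=(r.inv()*rt).as_rotvec()/n
    st=(np.array(tgt)-p)/n; off=[];
    for i in range(n):
        off.append((r.inv().apply(st)*100).round(2).tolist()); r=r*R.from_rotvec(rv)
    print('t',o['time'],'p',p.round(4),o['tcp_rot'].round(2),'F',o['wrist_force'].round(1),o['opening'])
    print('twist',rv.round(4).tolist())
    for i in range(0,n,5): print(off[i:i+5])
E
python3 -c "
from plan import *
plan([.54,-.12,.225],91.5,18)"
```

```text
t 1.4 p [0.1482 0.5297 0.2276] [-180.     -0.    164.37] F [ 0.8  0.8 -0.3] 0.08550547980589676
twist [-0.0, 0.0, 0.0707]
[[-3.07, -2.89, 0.01], [-3.26, -2.67, 0.01], [-3.45, -2.43, 0.01], [-3.61, -2.18, 0.01], [-3.75, -1.92, 0.01]]
[[-3.88, -1.65, 0.01], [-3.99, -1.37, 0.01], [-4.07, -1.09, 0.01], [-4.14, -0.8, 0.01], [-4.18, -0.5, 0.01]]
[[-4.21, -0.21, 0.01], [-4.21, 0.09, 0.01], [-4.2, 0.39, 0.01], [-4.16, 0.68, 0.01], [-4.1, 0.98, 0.01]]
[[-4.02, 1.26, 0.01], [-3.92, 1.54, 0.01], [-3.8, 1.82, 0.01]]
```

Call:
move_arm:
  offset:
    - [-3.1,-2.9,0]
    - [-3.3,-2.7,0]
    - [-3.4,-2.4,0]
    - [-3.6,-2.2,0]
    - [-3.8,-1.9,0]
  twist:
    - [0,0,0.07]
    - [0,0,0.07]
    - [0,0,0.07]
    - [0,0,0.07]
    - [0,0,0.07]
  grip: [0.6,0.6,0.6,0.6,0.6]

```text
time: 1.9
ee_pos: [0.2582, 0.3475, 0.2277]
tcp_rot: [180.0, 0.0, 144.2]
wrist_force: [1.0, 0.5, -0.5]
opening: 0.0511
grasp_force: 0.0
```

Call:
move_arm:
  offset:
    - [-3.9,-1.6,0]
    - [-4.0,-1.4,0]
    - [-4.1,-1.1,0]
    - [-4.1,-0.8,0]
    - [-4.2,-0.5,0]
  twist:
    - [0,0,0.07]
    - [0,0,0.07]
    - [0,0,0.07]
    - [0,0,0.07]
    - [0,0,0.07]
  grip: [0.6,0.6,0.6,0.6,0.6]

```text
time: 2.4
ee_pos: [0.3683, 0.1672, 0.2279]
tcp_rot: [179.9, 0.0, 124.1]
wrist_force: [0.7, 0.4, 0.3]
opening: 0.0515
grasp_force: 0.0
```

Call:
move_arm:
  offset:
    - [-4.2,-0.2,0]
    - [-4.2,0.1,0]
    - [-4.2,0.4,0]
    - [-4.1,0.7,0]
    - [-4.1,1.0,0]
  twist:
    - [0,0,0.07]
    - [0,0,0.07]
    - [0,0,0.07]
    - [0,0,0.07]
    - [0,0,0.07]
  grip: [0.6,0.6,0.6,0.6,0.6]

```text
time: 2.9
ee_pos: [0.4789, -0.0116, 0.2278]
tcp_rot: [180.0, 0.0, 104.0]
wrist_force: [1.3, 1.5, 0.2]
opening: 0.0513
grasp_force: 0.0
```

```bash
python3 - <<'E'
from plan import *
plan([.54,-.12,.225],91.5,4)
p=viewer.camera('wrist'); save(p,'w1.png')
print(bot.get_obs()['ee_pos'])
E
```

```text
t 2.9 p [ 0.4789 -0.0116  0.2278] [179.96   0.   104.03] F [1.3 1.5 0.2] 0.05132366863306455
twist [0.0002, 0.0, 0.0547]
[[-3.0, 0.83, 0.07], [-2.95, 0.99, 0.07], [-2.89, 1.15, 0.07], [-2.82, 1.3, 0.07]]
[ 0.48123916 -0.0155088   0.22683517]
```

View pics/w1.png

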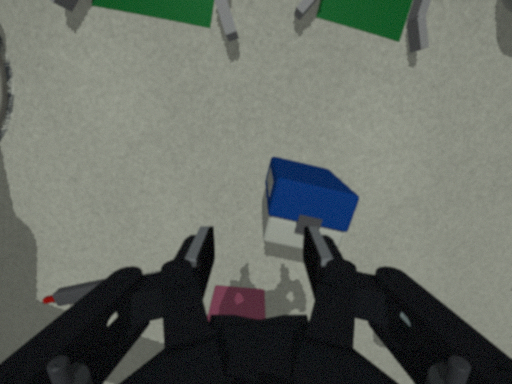

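The close view shows the blue/white box with the grey latch at (308,224), pink box behind at (238,302). Choice confirmed; going behind it.

Call:
move_arm:
  offset:
    - [-3.0,0.8,0]
    - [-3.0,1.0,0]
    - [-2.9,1.1,0]
    - [-2.8,1.3,0]
    - [0,0,0]
  twist:
    - [0,0,0.055]
    - [0,0,0.055]
    - [0,0,0.055]
    - [0,0,0.055]
    - [0,0,0]
  grip: [0.6,0.6,0.6,0.6,0.6]

```text
time: 3.45
ee_pos: [0.5401, -0.1211, 0.2266]
tcp_rot: [-180.0, 0.0, 91.4]
wrist_force: [0.3, 1.1, -0.8]
opening: 0.0509
grasp_force: 0.0
```

```bash
cat >> h.py <<'E'
_pose=pose
def pose(p):
    if 'tool_from_camera' in p:
        T=np.array(p['tool_from_camera']); o=p['obs']; r=R.from_euler('xyz',o['tcp_rot'],degrees=True).as_matrix()
        return r@T[:3,:3], r@T[:3,3]+o['ee_pos']
    return _pose(p)
def wrist():
    o=bot.get_obs(); p=viewer.camera('wrist'); p['obs']=o; return p
def cloud(p):
    v,u=np.mgrid[0:384,0:512]; uv=np.c_[u.ravel(),v.ravel()]; X=dep(p,uv); ok=p['depth'].ravel()>0
    return X[ok],p['color'].reshape(-1,3)[ok].astype(int)
def rect(q): return [np.round(a,1).tolist() if not np.isscalar(a) else round(a,1) for a in cv2.minAreaRect(q[:,:2].astype(np.float32)*1000)]
E
python3 - <<'E'
from plan import *
plan([.54,-.12,.128],91.5,4)
p=wrist(); save(p,'w2.png'); X,c=cloud(p)
near=(abs(X[:,0]-.535)<.09)&(abs(X[:,1]+.035)<.07)
m=near&(X[:,2]>.115)&(X[:,2]<.132); print('top',m.sum(),X[m].mean(0).round(4),rect(X[m]))
b=near&(c[:,2]>c[:,0]*1.8); 
f=b&(X[:,2]<.11)&(X[:,2]>.02)
print(f.sum()); 
bt=m&(c[:,2]>c[:,0]*1.8); print('blue top',bt.sum(),rect(X[bt]))
if f.sum()>10: print(np.polyfit(X[f,0],X[f,1],1), X[f].mean(0))
g=(abs(X[:,0]-.56)<.1)&(X[:,1]>.15)&(X[:,1]<.3); 
st=g&(X[:,2]>.035)&(X[:,2]<.055); print('stop',st.sum(), rect(X[st]) if st.sum()>5 else '')
E
```

```text
t 3.45 p [ 0.5401 -0.1211  0.2266] [-1.7995e+02  2.0000e-02  9.1360e+01] F [ 0.3  1.1 -0.8] 0.050922528469016806
twist [-0.0002, 0.0001, -0.0006]
[[0.03, 0.0, 2.46], [0.03, -0.0, 2.46], [0.03, -0.0, 2.46], [0.03, -0.0, 2.46]]
top 7949 [ 0.5377 -0.0314  0.1238] [[537.4, -32.9], [86.2, 71.7], 0.4]
0
blue top 4425 [[537.7, -18.2], [83.4, 40.2], 1.3]
stop 0
```

View pics/w2.png

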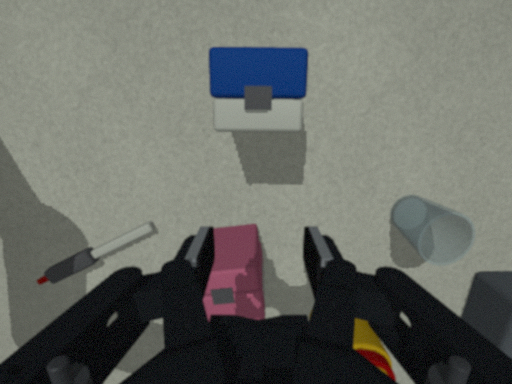

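The view shows the box square ahead: blue top (258,72), white lid (258,114), with the pink box behind the fingers (about -0.24 in y), clear of the descent.

Call:
move_arm:
  offset:
    - [0,-0.2,2.5]
    - [0,0,2.5]
    - [0,0,2.5]
    - [0,0,2.4]
    - [0,0,0]
  twist:
    - [0,0,0]
    - [0,0,0]
    - [0,0,0]
    - [0,0,0]
    - [0,0,0]
  grip: [0.6,0.6,0.6,0.6,0.6]

```text
time: 4.0
ee_pos: [0.5352, -0.1175, 0.1257]
tcp_rot: [-179.7, -0.1, 91.7]
wrist_force: [-0.5, 0.2, -0.3]
opening: 0.0513
grasp_force: 0.0
```

Call:
move_arm:
  offset:
    - [1,0,0]
    - [1,0,0]
    - [0.6,0,0]
    - [0.6,0,0]
    - [0.6,0,0]
  twist:
    - [0,0,0]
    - [0,0,0]
    - [0,0,0]
    - [0,0,0]
    - [0,0,0]
  grip: [0.6,0.6,0.6,0.6,0.6]

```text
time: 4.5
ee_pos: [0.5363, -0.0799, 0.1292]
tcp_rot: [180.0, 0.0, 91.6]
wrist_force: [0.1, -0.3, 1.0]
opening: 0.0513
grasp_force: 0.0
```

Call:
move_arm:
  offset:
    - [0.6,0,0]
    - [0.6,0,0]
    - [0.6,0,0]
    - [0.6,0,0]
    - [0.6,0,0]
  twist:
    - [0,0,0]
    - [0,0,0]
    - [0,0,0]
    - [0,0,0]
    - [0,0,0]
  grip: [0.6,0.6,0.6,0.6,0.6]

```text
time: 5.0
ee_pos: [0.5351, -0.0501, 0.1285]
tcp_rot: [-180.0, 0.0, 91.6]
wrist_force: [-0.0, 0.4, -0.4]
opening: 0.0509
grasp_force: 0.0
```

```bash
cat > look.py <<'E'
from plan import *
import sys
o=bot.get_obs(); print(o['time'],o['ee_pos'].round(4),o['wrist_force'].round(1))
ps={n:viewer.camera(n) for n in('top','scene')}
im=np.hstack([ps['top']['color'][90:320,150:450],ps['scene']['color'][90:320,180:420]])
cv2.imwrite('pics/'+sys.argv[1],np.ascontiguousarray(im[:,:,::-1]))
for n,p in ps.items():
    X,c=cloud(p); near=(abs(X[:,0]-.54)<.09)&(X[:,1]>-.15)&(X[:,1]<.255)&(X[:,2]>.02)
    b=near&(c[:,2]>c[:,0]*1.8)&(c[:,2]>c[:,1]*1.4); w=near&(X[:,2]>.055)&(X[:,2]<.085)&(c.min(1)>90)
    for k,q in(('blue',b),('lid',w)):
        if q.sum()>10: print(n,k,q.sum(),np.percentile(X[q],[2,50,98],axis=0).round(3).tolist(),rect(X[q]))
E
python3 look.py l1.png
```

```text
5.0 [ 0.5351 -0.0501  0.1285] [-0.   0.4 -0.4]
top blue 67 [[0.509, -0.008, 0.076], [0.547, -0.002, 0.124], [0.577, 0.002, 0.128]] [[518.3, -0.6], [9.1, 118.7], 87.1]
scene blue 661 [[0.498, -0.045, 0.023], [0.549, -0.002, 0.098], [0.582, 0.005, 0.161]] [[540.4, -25.3], [76.8, 123.8], 76.0]
scene lid 45 [[0.575, -0.066, 0.057], [0.58, -0.045, 0.07], [0.584, -0.012, 0.084]] [[579.0, -39.5], [60.9, 7.6], 87.8]
```

View pics/l1.png

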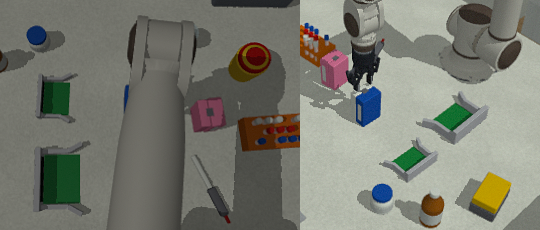

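```bash
cat > lean.py <<'E'
from plan import *
o=bot.get_obs(); print(o['time'],o['ee_pos'].round(4),o['wrist_force'].round(1))
p=viewer.camera('scene'); X,c=cloud(p)
b=(abs(X[:,0]-.54)<.09)&(X[:,1]>-.15)&(X[:,1]<.26)&(X[:,2]>.01)&(c[:,2]>c[:,0]*1.8)&(c[:,2]>c[:,1]*1.4)
for z in np.arange(.01,.15,.01):
    q=b&(abs(X[:,2]-z)<.005)
    if q.sum()>3: print(round(z,3),q.sum(),'y',np.percentile(X[q,1],[5,50,95]).round(3),'x',np.percentile(X[q,0],[5,95]).round(3))
E
python3 lean.py; python3 -c "
import cv2,glob
im=cv2.imread('pics/l1.png')[60:150,310:420]; cv2.imwrite('pics/l1c.png',cv2.resize(im,None,fx=5,fy=5,interpolation=2))"
```

```text
5.1 [ 0.5352 -0.05    0.1286] [-0.3 -0.3 -1.4]
0.01 19 y [-0.028 -0.003  0.003] x [0.503 0.582]
0.02 42 y [-0.031 -0.     0.005] x [0.509 0.582]
0.03 42 y [-0.029 -0.     0.003] x [0.506 0.583]
0.04 42 y [-0.029 -0.     0.005] x [0.506 0.581]
0.05 47 y [-0.034 -0.001  0.004] x [0.502 0.581]
0.06 44 y [-0.007  0.     0.004] x [0.499 0.582]
0.07 40 y [-0.033 -0.001  0.003] x [0.513 0.583]
0.08 48 y [-0.029 -0.     0.004] x [0.501 0.582]
0.09 41 y [-0.03  -0.     0.004] x [0.501 0.581]
0.1 49 y [-0.031 -0.     0.004] x [0.506 0.582]
0.11 45 y [-0.03  -0.     0.003] x [0.501 0.583]
0.12 97 y [-0.034 -0.008  0.002] x [0.508 0.581]
0.13 131 y [-0.032 -0.015  0.001] x [0.505 0.578]
```

View pics/l1c.png

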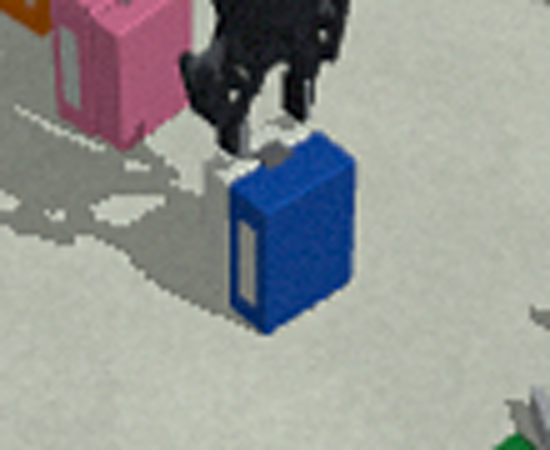

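The fingers passed just over the lid without touching it: the partly open tips sit higher than assumed. I'll measure the tip position in the wrist depth, then back out and go lower.

```bash
python3 - <<'E'
from h import *
p=wrist(); Rm,t=pose(p); o=p['obs']
v,u=np.mgrid[0:384,0:512]; uv=np.c_[u.ravel(),v.ravel()]; X=dep(p,uv)
r=R.from_euler('xyz',o['tcp_rot'],degrees=True).as_matrix(); T=((X-o['ee_pos'])@r).reshape(384,512,3)*1000
for a in [(205,232),(200,245),(208,240),(312,232),(316,245),(320,255),(190,260)]: print(a,T[a[1],a[0]].round(1),p['color'][a[1],a[0]])
dk=(p['color'].max(2)<110)&(p['depth']>0)&(abs(T[...,0])<40)&(T[...,2]>-30)&(T[...,2]<40)&(abs(T[...,1])<70)
q=T[dk]; print(dk.sum())
for z in range(-30,30,5):
    k=(q[:,2]>=z)&(q[:,2]<z+5)
    if k.sum()>5: print(z,k.sum(),'x',np.percentile(q[k,0],[2,98]).round(1),'y',np.percentile(q[k,1],[2,98]).round(1))
E
```

```text
(205, 232) [ 11.3 -27.4 -18.1] [90 95 95]
(200, 245) [ 11.2 -27.1 -31.9] [80 85 85]
(208, 240) [  9.1 -25.1 -22.8] [10  6  0]
(312, 232) [ 11.   28.9 -17.4] [89 91 94]
(316, 245) [ 11.7  27.9 -32.7] [58 67 68]
(320, 255) [ 11.6  27.9 -41.5] [69 71 73]
(190, 260) [ 10.7 -29.  -44.3] [85 89 93]
3247
-30 380 x [-9.4 12.2] y [-37.5  38.8]
-25 334 x [-8.9 11.9] y [-37.9  39.1]
-20 301 x [-9.6 11.7] y [-37.1  37.9]
-15 193 x [-9.6 11.5] y [-34.  37.]
-10 66 x [-8.9  8.6] y [-25.2  26.6]
0 1726 x [ 1.6 31.8] y [-37.   44.3]
5 246 x [-15.7  37. ] y [-38.6  45. ]
```

Call:
move_arm:
  offset:
    - [0,0,-0.5]
    - [-1.5,0,0]
    - [-1.5,0,0]
    - [-1.5,0,0]
    - [-0.5,0,0]
  twist:
    - [0,0,0]
    - [0,0,0]
    - [0,0,0]
    - [0,0,0]
    - [0,0,0]
  grip: [0.6,0.6,0.6,0.6,0.6]

```text
time: 5.7
ee_pos: [0.5365, -0.1027, 0.1334]
tcp_rot: [-180.0, 0.0, 91.5]
wrist_force: [0.0, -0.8, -0.6]
opening: 0.0515
grasp_force: 0.0
```

Call:
move_arm:
  offset:
    - [-0.5,0,0]
    - [0,0,0]
    - [0,0,0]
    - [0,0,0]
    - [0,0,0]
  twist:
    - [0,0,0]
    - [0,0,0]
    - [0,0,0]
    - [0,0,0]
    - [0,0,0]
  grip: [0,0,0,0,0]

```text
time: 6.2
ee_pos: [0.5367, -0.1052, 0.1336]
tcp_rot: [180.0, -0.0, 91.6]
wrist_force: [0.3, 1.0, 0.8]
opening: 0.0004
grasp_force: 0.0
```

```bash
python3 - <<'E'
from h import *
p=wrist(); o=p['obs']; print(o['ee_pos'],o['opening'])
v,u=np.mgrid[0:384,0:512]; uv=np.c_[u.ravel(),v.ravel()]; X=dep(p,uv)
r=R.from_euler('xyz',o['tcp_rot'],degrees=True).as_matrix(); T=((X-o['ee_pos'])@r).reshape(384,512,3)*1000
for row in range(170,384,6):
    k=(p['depth'][row]>0)&(abs(T[row,:,0])<60)&(T[row,:,2]<70)&(abs(T[row,:,1])<60)&(T[row,:,2]>-150)
    if k.sum()>2: print(row,k.sum(),'x',np.percentile(T[row,k,0],[5,95]).round(),'y',np.percentile(T[row,k,1],[5,95]).round(),'z',np.percentile(T[row,k,2],[5,50,95]).round(), 'raw',np.percentile(p['depth'][row][k],[5]).round(3))
save(p,'w3.png')
print(np.array(p['tool_from_camera']).round(3))
E
```

```text
[ 0.53673507 -0.10521075  0.13362406] 0.0004439006170386504
170 127 x [37. 38.] y [-30.  38.] z [11. 12. 13.] raw [0.161]
224 24 x [11. 12.] y [-5.  7.] z [-8. -8. -7.] raw [0.15]
230 24 x [11. 12.] y [-5.  6.] z [-16. -16. -15.] raw [0.142]
236 49 x [ 7. 12.] y [-11.  13.] z [-23. -22. -14.] raw [0.135]
242 52 x [ 7. 12.] y [-11.  13.] z [-30. -28. -21.] raw [0.129]
248 56 x [ 7. 12.] y [-12.  13.] z [-35. -31. -27.] raw [0.124]
254 58 x [ 7. 13.] y [-11.  13.] z [-42. -41. -33.] raw [0.117]
260 65 x [ 9. 15.] y [-11.  13.] z [-50. -48. -41.] raw [0.109]
266 129 x [ 6. 14.] y [-28.  29.] z [-54. -52. -41.] raw [0.105]
272 177 x [ 7. 13.] y [-31.  32.] z [-57. -56. -47.] raw [0.103]
278 199 x [ 6. 13.] y [-34.  35.] z [-60. -59. -50.] raw [0.1]
284 226 x [ 3. 18.] y [-36.  38.] z [-70. -63. -51.] raw [0.089]
290 247 x [ 1. 18.] y [-39.  40.] z [-73. -67. -51.] raw [0.086]
296 270 x [-2. 18.] y [-41.  43.] z [-76. -70. -52.] raw [0.083]
302 277 x [ 0. 18.] y [-44.  45.] z [-79. -73. -58.] raw [0.08]
308 285 x [-7. 18.] y [-46.  47.] z [-82. -76. -54.] raw [0.078]
314 310 x [-7. 18.] y
[... 198 characters left out ...]
53.  53.] z [-91. -85. -66.] raw [0.069]
338 421 x [-7. 18.] y [-53.  54.] z [-93. -88. -70.] raw [0.067]
344 434 x [-3. 20.] y [-53.  53.] z [-96. -90. -75.] raw [0.063]
350 447 x [-4. 20.] y [-53.  54.] z [-98. -91. -77.] raw [0.061]
356 451 x [-4. 21.] y [-53.  53.] z [-100.  -93.  -80.] raw [0.059]
362 453 x [-0. 21.] y [-52.  53.] z [-102.  -94.  -85.] raw [0.058]
368 449 x [ 3. 20.] y [-52.  53.] z [-103.  -96.  -90.] raw [0.056]
374 442 x [ 4. 21.] y [-52.  53.] z [-105.  -98.  -92.] raw [0.055]
380 437 x [ 4. 21.] y [-51.  53.] z [-106.  -99.  -94.] raw [0.054]
[[-0.001 -0.957 -0.289  0.074]
 [ 1.    -0.001 -0.001  0.001]
 [ 0.001 -0.289  0.957 -0.146]
 [ 0.     0.     0.     1.   ]]
```

View pics/w3.png

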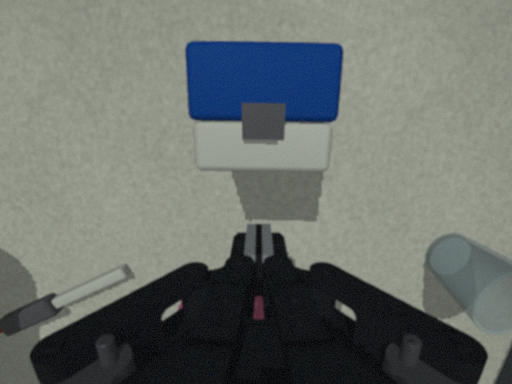

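The picture shows shut tips at (259,225), lid edge at (262,168); the measured tip is about 6 mm behind the TCP height. I'll go down 42 mm and push with the fingers shut on the centre.

Call:
move_arm:
  offset:
    - [0,0.1,1.5]
    - [0,0,1.5]
    - [0,0,1.2]
    - [0.8,0,0]
    - [0.8,0,0]
  twist:
    - [0,0,0]
    - [0,0,0]
    - [0,0,0]
    - [0,0,0]
    - [0,0,0]
  grip: [0,0,0,0,0]

```text
time: 6.75
ee_pos: [0.5369, -0.089, 0.091]
tcp_rot: [-179.9, -0.0, 91.6]
wrist_force: [0.7, 0.1, 0.4]
opening: -0.0001
grasp_force: 0.0
```

Call:
move_arm:
  offset:
    - [0.6,0,0]
    - [0.6,0,0]
    - [0.5,0,0]
    - [0.5,0,0]
    - [0.5,0,0]
  twist:
    - [0,0,0]
    - [0,0,0]
    - [0,0,0]
    - [0,0,0]
    - [0,0,0]
  grip: [0,0,0,0,0]

```text
time: 7.25
ee_pos: [0.5367, -0.0623, 0.0919]
tcp_rot: [180.0, 0.0, 91.6]
wrist_force: [-0.5, -1.7, 1.4]
opening: 0.0003
grasp_force: 0.7
```

```bash
python3 lean.py
```

```text
7.25 [ 0.5367 -0.0623  0.0919] [-0.5 -1.7  1.4]
0.01 16 y [-0.032 -0.     0.005] x [0.529 0.582]
0.02 30 y [-0.025  0.003  0.007] x [0.504 0.581]
0.03 33 y [-0.03   0.005  0.008] x [0.503 0.58 ]
0.04 33 y [-0.024  0.007  0.011] x [0.501 0.581]
0.05 26 y [-0.018  0.01   0.012] x [0.51 0.58]
0.06 35 y [-0.023  0.011  0.014] x [0.505 0.581]
0.07 32 y [-0.022  0.014  0.017] x [0.504 0.582]
0.08 33 y [0.01  0.015 0.019] x [0.501 0.581]
0.09 38 y [-0.017  0.017  0.02 ] x [0.504 0.582]
0.1 38 y [-0.015  0.019  0.022] x [0.508 0.581]
0.11 40 y [-0.013  0.021  0.023] x [0.507 0.581]
0.12 86 y [-0.007  0.017  0.025] x [0.501 0.581]
0.13 160 y [-0.012  0.003  0.023] x [0.503 0.579]
```

Tipping well (about 11°) with no sliding. Continue.

Call:
move_arm:
  offset:
    - [0.6,0,0]
    - [0.6,0,0]
    - [0.6,0,0]
    - [0.6,0,0]
    - [0.6,0,0]
  twist:
    - [0,0,0]
    - [0,0,0]
    - [0,0,0]
    - [0,0,0]
    - [0,0,0]
  grip: [0,0,0,0,0]

```text
time: 7.8
ee_pos: [0.5356, -0.0319, 0.0915]
tcp_rot: [-180.0, -0.0, 91.6]
wrist_force: [-0.3, -0.5, 0.6]
opening: 0.0
grasp_force: 0.0
```

Call:
move_arm:
  offset:
    - [0.5,0,0]
    - [0.5,0,0]
    - [0.3,0,0]
    - [0,0,0]
    - [0,0,0]
  twist:
    - [0,0,0]
    - [0,0,0]
    - [0,0,0]
    - [0,0,0]
    - [0,0,0]
  grip: [0,0,0,0,0]

```text
time: 8.3
ee_pos: [0.5353, -0.0196, 0.0916]
tcp_rot: [180.0, 0.0, 91.6]
wrist_force: [0.8, 0.4, -0.4]
opening: 0.0002
grasp_force: 0.0
```

```bash
python3 lean.py
```

```text
8.3 [ 0.5353 -0.0196  0.0916] [ 0.8  0.4 -0.4]
0.01 22 y [0.01  0.124 0.131] x [0.51  0.581]
0.02 50 y [0.013 0.126 0.131] x [0.499 0.58 ]
0.03 61 y [0.02  0.125 0.13 ] x [0.509 0.581]
0.04 82 y [0.016 0.087 0.13 ] x [0.505 0.581]
0.05 7 y [0.039 0.127 0.13 ] x [0.558 0.58 ]
```

The box fell onto its base (0.005 to 0.130 in y). Back off, open the fingers for a two-point push, go down.

Call:
move_arm:
  offset:
    - [-1.5,0,0]
    - [-2,0.1,0]
    - [-1,0.1,2.0]
    - [0,0,2.2]
    - [0,0,2.0]
  twist:
    - [0,0,0]
    - [0,0,0]
    - [0,0,0]
    - [0,0,0]
    - [0,0,0]
  grip: [0.5,0.5,0.5,0.5,0.5]

```text
time: 8.85
ee_pos: [0.5385, -0.066, 0.0287]
tcp_rot: [180.0, 0.0, 91.5]
wrist_force: [-0.4, -0.2, 0.3]
opening: 0.0427
grasp_force: 0.0
```

```bash
cat > flat.py <<'E'
from plan import *
import sys
o=bot.get_obs(); print(o['time'],o['ee_pos'].round(4),o['tcp_rot'].round(1),o['wrist_force'].round(1),o['opening'])
P=[viewer.camera('scene'),viewer.camera('top'),wrist()]
for n,p in zip(('scene','top','wrist'),P):
    X,c=cloud(p); near=(abs(X[:,0]-.55)<.1)&(X[:,1]>-.03)&(X[:,1]<.275)
    w=near&(X[:,2]>.062)&(X[:,2]<.082)&(c.min(1)>60)
    if w.sum()>20: print(n,'lid',w.sum(),X[w].mean(0).round(4),rect(X[w]))
    b=near&(X[:,2]>.006)&(X[:,2]<.055)&(c[:,2]>c[:,0]*1.8)&(c[:,2]>c[:,1]*1.4)
    if b.sum()>20: print(n,'blue',b.sum(),np.percentile(X[b],[3,97],axis=0).round(4).tolist(),rect(X[b]))
    st=(X[:,0]>.46)&(X[:,0]<.67)&(X[:,1]>.255)&(X[:,1]<.32)&(X[:,2]>.037)&(X[:,2]<.055)
    if st.sum()>20: print(n,'stop',st.sum(),rect(X[st]))
if len(sys.argv)>1:
    im=np.hstack([cv2.resize(P[1]['color'][120:280,150:350],None,fx=2,fy=2),cv2.resize(P[0]['color'][160:320,200:380],None,fx=2,fy=2)])
    cv2.imwrite('pics/'+sys.argv[1],np.ascontiguousarray(im[:,:,::-1]))
E
python3 flat.py f1.png
```

```text
8.85 [ 0.5385 -0.066   0.0287] [180.    0.   91.5] [-0.4 -0.2  0.3] 0.04270883280474917
scene lid 660 [0.5401 0.07   0.0727] [[537.2, 67.0], [128.0, 87.4], 89.0]
scene blue 247 [[0.5019, 0.0101, 0.0076], [0.5821, 0.1308, 0.045]] [[565.4, 85.2], [71.0, 146.2], 33.8]
scene stop 185 [[560.3, 275.4], [142.4, 18.1], 1.3]
top lid 1006 [0.5361 0.0668 0.0708] [[536.8, 67.6], [83.4, 119.1], 1.5]
top blue 56 [[0.4933, 0.0064, 0.0092], [0.4968, 0.1237, 0.0401]] [[525.8, 144.7], [280.9, 46.2], 69.1]
top stop 205 [[558.8, 274.0], [138.9, 15.3], 0.8]
wrist lid 24903 [0.5373 0.0264 0.0716] [[537.0, 26.3], [82.7, 37.4], 0.8]
wrist blue 355 [[0.5009, 0.0057, 0.0381], [0.5739, 0.0072, 0.0413]] [[537.7, 6.5], [78.0, 1.2], 0.8]
```

View pics/f1.png

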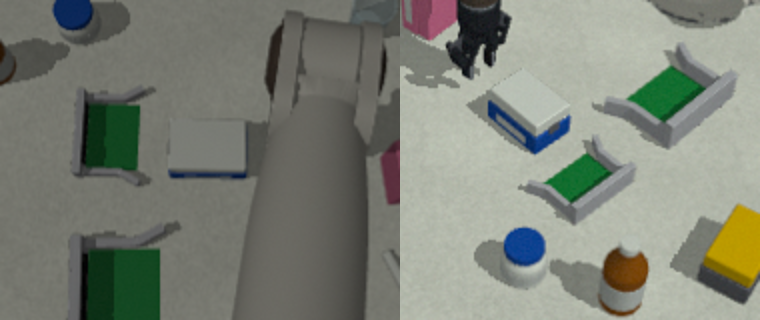

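The picture shows the box lying lid up at (207,147) in the left half, aligned but about 24 mm to the -x side of the bay's centre line; bystanders are unmoved. I'll push obliquely with both fingers.

Call:
move_arm:
  offset:
    - [1.5,0,0]
    - [1.5,0,0]
    - [1.2,0,0]
    - [0.9,0,0]
    - [0.7,0,0]
  twist:
    - [0,0,0]
    - [0,0,0]
    - [0,0,0]
    - [0,0,0]
    - [0,0,0]
  grip: [0.5,0.5,0.5,0.5,0.5]

```text
time: 9.5
ee_pos: [0.5371, -0.0053, 0.03]
tcp_rot: [180.0, 0.0, 91.7]
wrist_force: [0.1, -3.4, 0.7]
opening: 0.0426
grasp_force: 1.3
```

Call:
move_arm:
  offset:
    - [0.7,0.1,0]
    - [0.7,0.2,0]
    - [0.7,0.2,0]
    - [0.7,0.2,0]
    - [0.7,0.2,0]
  twist:
    - [0,0,0]
    - [0,0,0]
    - [0,0,0]
    - [0,0,0]
    - [0,0,0]
  grip: [0.5,0.5,0.5,0.5,0.5]

```text
time: 10.0
ee_pos: [0.5451, 0.0291, 0.0296]
tcp_rot: [-180.0, 0.0, 91.6]
wrist_force: [-0.2, -3.0, 1.0]
opening: 0.0428
grasp_force: 1.0
```

```bash
python3 flat.py
```

```text
10.0 [0.5451 0.0291 0.0296] [-180.     0.    91.6] [-0.2 -3.   1. ] 0.04279926837659538
scene lid 687 [0.5474 0.1047 0.0726] [[544.3, 91.8], [88.9, 147.0], 2.3]
scene blue 249 [[0.5106, 0.0449, 0.0082], [0.5893, 0.1657, 0.0458]] [[554.3, 96.7], [87.6, 148.6], 8.5]
scene stop 191 [[561.0, 275.7], [140.3, 18.7], 1.2]
top lid 512 [0.5419 0.1308 0.071 ] [[542.1, 130.2], [79.6, 63.4], 2.0]
top blue 28 [[0.4996, 0.1074, 0.0204], [0.5905, 0.2666, 0.0411]] [[535.7, 192.8], [186.1, 27.7], 60.5]
top stop 205 [[558.6, 274.2], [138.3, 16.6], 1.3]
wrist lid 51476 [0.5441 0.0975 0.0717] [[545.8, 79.7], [101.5, 121.8], 1.7]
```

Call:
move_arm:
  offset:
    - [0.8,0.3,0]
    - [0.8,0.3,0]
    - [0.8,0.3,0]
    - [0.8,0.3,0]
    - [0.8,0.3,0]
  twist:
    - [0,0,0.002]
    - [0,0,0.002]
    - [0,0,0.002]
    - [0,0,0.002]
    - [0,0,0.002]
  grip: [0.5,0.5,0.5,0.5,0.5]

```text
time: 10.65
ee_pos: [0.5592, 0.0699, 0.0295]
tcp_rot: [-180.0, -0.0, 91.0]
wrist_force: [-0.3, -0.8, -0.2]
opening: 0.0427
grasp_force: 0.4
```

```bash
python3 flat.py f2.png
```

```text
10.65 [0.5592 0.0699 0.0295] [-180.   -0.   91.] [-0.3 -0.8 -0.2] 0.042651898497261524
scene lid 725 [0.5617 0.1452 0.0725] [[559.9, 131.1], [87.0, 148.0], 3.1]
scene blue 250 [[0.5215, 0.0873, 0.0083], [0.6032, 0.2066, 0.0457]] [[548.1, 134.7], [112.1, 147.3], 2.0]
scene stop 183 [[559.4, 275.6], [21.3, 141.1], 88.8]
top lid 417 [0.5557 0.1776 0.0707] [[557.0, 177.6], [80.9, 50.6], 3.6]
top blue 27 [[0.5145, 0.1589, 0.0075], [0.5851, 0.2667, 0.043]] [[533.0, 225.3], [131.9, 49.1], 56.4]
top stop 203 [[558.7, 273.6], [138.4, 15.6], 1.2]
wrist lid 51174 [0.5586 0.1383 0.0717] [[557.9, 120.2], [102.9, 121.6], 1.1]
```

View pics/f2.png

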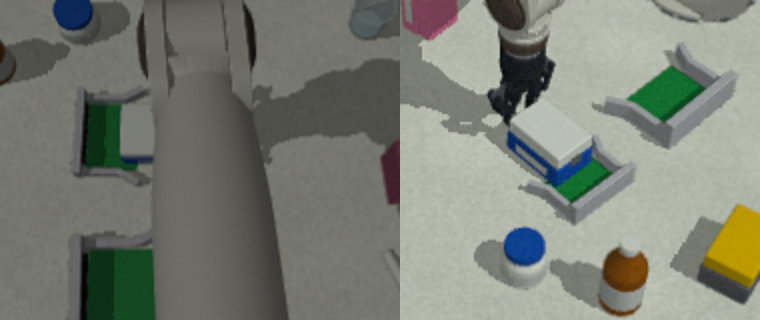

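The box is centred in the mouth (lid at (137,133) in the left half) with 60 mm to go. Pushing straight.

Call:
move_arm:
  offset:
    - [0.9,0,0]
    - [0.9,0,0]
    - [0.9,0,0]
    - [0.9,0,0]
    - [0.9,0,0]
  twist:
    - [0,0,0]
    - [0,0,0]
    - [0,0,0]
    - [0,0,0]
    - [0,0,0]
  grip: [0.5,0.5,0.5,0.5,0.5]

```text
time: 11.3
ee_pos: [0.5581, 0.1149, 0.0296]
tcp_rot: [-180.0, 0.0, 91.0]
wrist_force: [0.6, -1.1, -1.3]
opening: 0.0427
grasp_force: 0.5
```

Call:
move_arm:
  offset:
    - [0.3,0,0]
    - [0.2,0,0]
    - [0.2,0,0]
    - [0.2,0,0]
    - [0.2,0,0]
  twist:
    - [0,0,0]
    - [0,0,0]
    - [0,0,0]
    - [0,0,0]
    - [0,0,0]
  grip: [0.5,0.5,0.5,0.5,0.5]

```text
time: 11.8
ee_pos: [0.558, 0.1249, 0.0296]
tcp_rot: [-180.0, 0.0, 91.0]
wrist_force: [0.3, -1.2, -1.1]
opening: 0.0423
grasp_force: 0.6
```

```bash
python3 flat.py
```

```text
11.8 [0.558  0.1249 0.0296] [-180.    0.   91.] [ 0.3 -1.2 -1.1] 0.042349617565777514
scene lid 759 [0.5616 0.2002 0.0725] [[558.8, 186.3], [86.9, 147.4], 1.6]
scene blue 189 [[0.5261, 0.1398, 0.0082], [0.6037, 0.2605, 0.048]] [[587.0, 209.2], [74.2, 154.8], 30.9]
scene stop 243 [[561.1, 270.2], [140.6, 29.9], 1.1]
top lid 279 [0.5531 0.2398 0.0707] [[558.0, 238.3], [82.4, 37.5], 1.5]
top stop 204 [[559.3, 271.7], [138.4, 22.2], 3.9]
wrist lid 51479 [0.5579 0.193  0.0717] [[559.7, 175.2], [101.5, 121.8], 0.6]
```

Call:
move_arm:
  offset:
    - [0.1,0,0]
    - [0.1,0,0]
    - [0.1,0,0]
    - [0.1,0,0]
    - [0.1,0,0]
  twist:
    - [0,0,0]
    - [0,0,0]
    - [0,0,0]
    - [0,0,0]
    - [0,0,0]
  grip: [0.5,0.5,0.5,0.5,0.5]

```text
time: 12.45
ee_pos: [0.558, 0.1301, 0.0296]
tcp_rot: [180.0, 0.0, 91.0]
wrist_force: [-0.1, -1.3, 0.6]
opening: 0.0429
grasp_force: 0.8
```

Call:
move_arm:
  offset:
    - [0.1,0,0]
    - [0.1,0,0]
    - [0.1,0,0]
  twist:
    - [0,0,0]
    - [0,0,0]
    - [0,0,0]
  grip: [0.5,0.5,0.5]

```text
time: 12.75
ee_pos: [0.5577, 0.1323, 0.0296]
tcp_rot: [-180.0, 0.1, 91.0]
wrist_force: [-2.4, -9.7, 2.7]
opening: 0.0429
grasp_force: 5.1
```

Contact with the stop (about 10 N). One small seating push, then look.

Call:
move_arm:
  offset:
    - [0.05,0,0]
    - [0.05,0,0]
    - [0,0,0]
  twist:
    - [0,0,0]
    - [0,0,0]
    - [0,0,0]
  grip: [0.5,0.5,0.5]

```text
time: 13.05
ee_pos: [0.5576, 0.1323, 0.0296]
tcp_rot: [-180.0, 0.2, 90.9]
wrist_force: [-2.7, -11.7, 3.8]
opening: 0.0429
grasp_force: 5.7
```

Call:
move_arm:
  offset:
    - [-0.2,0,0]
    - [-0.5,0,0]
    - [-2,0,0]
    - [-3,0,-1]
    - [-2,0,-3]
  twist:
    - [0,0,0]
    - [0,0,0]
    - [0,0,0]
    - [0,0,0]
    - [0,0,0]
  grip: [0.5,0.5,0.5,0.5,0.5]

```text
time: 13.55
ee_pos: [0.5574, 0.0558, 0.0672]
tcp_rot: [-179.7, 0.0, 91.1]
wrist_force: [0.9, 0.6, 1.2]
opening: 0.0428
grasp_force: 0.0
```

Call:
move_arm:
  offset:
    - [-2,0,-4]
    - [0,0,-4]
    - [-4.5,-1,-4]
    - [-4.5,-1,0]
    - [-4,-1,0]
  twist:
    - [0,0,0]
    - [0,0,0]
    - [0,0,0]
    - [0,0,0]
    - [0,0,0]
  grip: [0.5,0.5,0.5,0.5,0.5]

```text
time: 14.05
ee_pos: [0.5338, -0.0866, 0.1837]
tcp_rot: [179.8, 0.0, 91.1]
wrist_force: [0.5, 0.3, -0.5]
opening: 0.0429
grasp_force: 0.0
```

```bash
python3 flat.py f3.png
```

```text
14.05 [ 0.5338 -0.0866  0.1837] [179.8   0.   91.1] [ 0.5  0.3 -0.5] 0.04290725804168599
scene lid 755 [0.5612 0.2082 0.0724] [[557.4, 206.1], [88.1, 124.2], 0.5]
scene blue 143 [[0.5342, 0.148, 0.0076], [0.6036, 0.2651, 0.0466]] [[586.7, 223.1], [70.1, 143.1], 34.9]
scene stop 235 [[559.7, 270.4], [29.2, 141.6], 88.9]
top lid 986 [0.5567 0.2046 0.0708] [[558.6, 204.9], [83.4, 120.6], 0.2]
top blue 94 [[0.5142, 0.1422, 0.0085], [0.592, 0.2651, 0.0402]] [[527.7, 187.6], [65.8, 148.8], 33.1]
top stop 174 [[559.7, 271.0], [137.9, 24.6], 4.3]
```

View pics/f3.png

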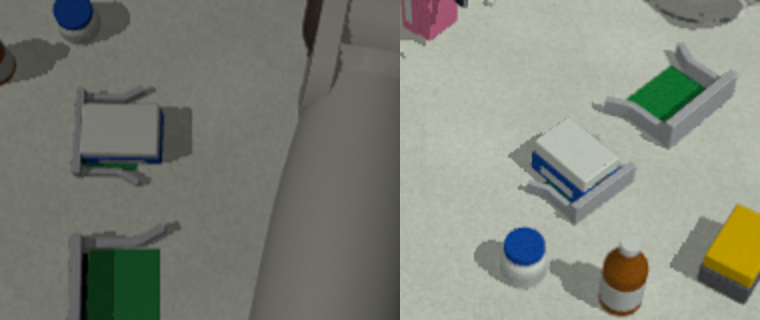

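The box lies lid up at (121,130) in the left half, against the stop and between the rails. It is within about 1° of square, the bystanders are unmoved and the robot is clear, so I'm handing in.

```bash
python3 -c "
from workcell import bot
print(bot.job_done())"
```

```text
the job is handed in; nothing more can be done
None
```

The blue tip box was tipped onto its base with the lid up and pushed into the smaller bay until it met the back stop at about 12 N; the final look showed it within about 1° of square and the things in view unmoved, and the job is handed in (the hand-in returned no verdict).

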